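# Count along the tile tray and push the last tile into the third lane

## Robot

A 6-joint arm with a two-finger parallel gripper is mounted at the origin on the work surface. World frame = base frame: x ahead of the robot, y to its left, z up, the work surface at z = 0. Lengths are in mm, angles in degrees, forces in N, time in s.
With the tool pointing down it reaches from about 300 to 850 mm from the base axis. Payload 4.2 kg.
Tool frame: the origin (TCP) lies midway between the tips of the shut fingers; the grasp point (between the pads) lies 19 mm behind it; z points along the fingers, y is the line along which they close (so a half turn about z gives the same grasp; the last joint's range is limited). The gripper opens to 91 mm and grips with 3 to 60 N. Pads are 32 mm wide; open, the fingers measure 118 mm over their backs; the gripper's body (76 mm by 178 mm) begins 60 mm behind the grasp point.
Start: joints at [67.953, 18.312, 89.639, -0, 72.044, -1.146], TCP at [205.142, 537.178, 213.976] pointing down, gripper open.
Joint ranges: [-177.97, 177.97], [-48.28, 115.42], [12.27, 149.76], [-77.06, 257.06], [2.81, 150.46], [-146.56, 146.56]. Speed limits (degrees/s): [147.25, 147.25, 180, 180, 180, 180].

## Interface

Orientations are given as [roll, pitch, yaw] about the fixed x, y, z axes, in that order (R = Rz(yaw) Ry(pitch) Rx(roll)).
In Python, from workcell import env gives the robot as it stands.
- The arm moves only by the tool jog_arm, never from a script. Its argument "steps" is one flat list of numbers, 5 for each row, row after row: the closure, from 0 (fully open) to 1 (shut), then the shift along the tool's x, y, z in cm, then the turn about the tool's z in degrees. A call has 1 to 20 rows; each row is the pose to reach, as a shift and turn from the pose commanded when the call began, along the tool's axes at that moment; what a row does not reach only later rows make up. A row lasts 1/10 s, in which the tool goes at most 50 mm and 8.59 degrees, less where a joint would pass 70% of its speed; a pose out of reach is approached as far as the arm can. A call with a gripper value outside its range is refused whole. The fingers move at their own pace and stop on an object; "force" is the grip in N (left out, the last holds). Time passes only in rows, so rows that repeat a pose let the fingers close. It gives the time, the measured TCP pose, the force and the opening at its end, in the units of the state.
- env.state(): the state, without advancing time (a new reading comes with each control period).
- env.grab_frame(name): name is "scene" or "side" or "wrist"; returns the picture (420x560x3 uint8, red, green, blue); there is no depth.
- env.camera_params(name): a dict with "fx", "fy", "cx", "cy" (pixels), "k1" (the pictures are not rectified: a ray, as slopes to the right and down, at radius r is drawn at 1 + k1 r^2 times it, then the intrinsics apply), "R" (3x3) and "t" (3): a world point X has camera coordinates R X + t. Camera axes: x right, y down, z forward; pixel columns grow to the right and rows downward; lengths in mm; the calibration is good to about 2 mm. A picture is of the moment at which its call begins: read the wrist's pose just before it. camera_params takes no time and is no camera call; for the wrist camera it gives the pose at the moment of the call.
- env.job_done(): hands the job in, once; it reports no verdict.
The state is a dict: "time_s": time; "qpos": joint angles; "qvel": joint speeds; "effort": joint torques, N m; "ee_pos": TCP position; "ee_rot": TCP orientation; "force": force on the tool from outside, world axes, zero at the start; "torque": the same for the moment, N m; "gripper_width": finger opening in mm.
Only numpy, scipy, OpenCV 4.12 (cv2) and the standard library are available. Lean on these libraries where they do the work, as an engineer would, in place of code of your own. Each camera call takes 0.05 s, during which the arm holds its last target. There are 200 camera calls.

## Task

Put away the last mahjong tile: starting at the tray's end nearest the open case, run a fingertip along the posts at the front of the lanes to count off three gaps, touching the first four posts one after another. Then, with the fingers and without lifting it, push the stray tile flat along the table into the third gap until it is fully home against the tile already in that lane, and take the hand away. Leave the dice, the tumbler, the ashtray and the round marker where they are.

Things in the scene. Friction and masses are not known exactly. Their poses are not given: they have to be found in the camera images.
- tray: Grey plastic tile tray, heavy, stays put on the table: seven open-fronted lanes side by side, parted by dividers 6 mm thick, 30 mm high, 44 mm apart. Origin: on the table, midway along the line of front posts; x runs level into the lanes (away from the robot, give or take its yaw), y to the left along the posts, z up. Lane centres at y = +132, +88, +44, 0, -44, -88, -132 mm.
- tray_stop (a point): In the tray's middle lane, centre of the front face of the tile already there (tray x = +32 mm, y = 0, z = 13 mm). Every lane alike holds two tiles end to end at the back, 24 mm high, whose front face at x = +32 mm is the stop for a tile pushed in; the front place of every lane is empty.
- tray_lip (a point): Middle of the tray's front edge, on the table, at tray x = -26 mm. From here a bevel rises to the 2 mm thick lane floor, which begins at x = -12 mm, so a tile pushed along the table slides up onto it.
- tile: The one stray mahjong tile, loose on the table before the tray, flat on its face: white with a green back uppermost, 40 mm long (its x), 30 wide (its y), 22 high (its z), about 36 g. Origin: centre of its underside. Its long side points within 0.35 rad of the lanes. Fully home, its centre is at tray x = +12 mm and its outer end stands 4 mm proud of the posts' front.
- tile_center (a point): Centre of the stray tile, 11 mm above its underside.
- case: Black hard-plastic tile case, 220 x 300 mm and 60 mm high, with its hinged lid propped open to about 280 mm high on the side away from the robot; it stands beyond the left or the right end of the tray, and lanes are counted from the tray's end nearest to it. Origin: centre of its underside.
- die1: White die, 20 mm cube, loose, to be left alone; it lies before the left part of the tray. Origin: centre of its underside.
- die2: White die, 20 mm cube, loose, to be left alone; it lies before the right part of the tray. Origin: centre of its underside.
- tumbler: Glass tumbler standing upside down, 76 mm across, 95 mm high, to be left alone. Origin: centre of its mouth, on the table.
- ashtray: Round white ceramic ashtray, 116 mm across, 32 mm high, to be left alone. Origin: centre of its underside.
- marker: Round white plastic seat marker, 46 mm across, 18 mm high, loose, to be left alone. Origin: centre of its underside.
- post0: Front post 0 of the tray (posts 0 to 7 run from the tray's +y end to its -y end; post 0 is at tray y = +154 mm): round upright rod on the front end of a divider, 8 mm across, top 34 mm above the table, rigid; 36 mm clear between neighbouring posts. Origin: centre of its foot, on the table; z up.
- post1: Front post 1 of the tray (posts 0 to 7 run from the tray's +y end to its -y end; post 1 is at tray y = +110 mm): round upright rod on the front end of a divider, 8 mm across, top 34 mm above the table, rigid; 36 mm clear between neighbouring posts. Origin: centre of its foot, on the table; z up.
- post2: Front post 2 of the tray (posts 0 to 7 run from the tray's +y end to its -y end; post 2 is at tray y = +66 mm): round upright rod on the front end of a divider, 8 mm across, top 34 mm above the table, rigid; 36 mm clear between neighbouring posts. Origin: centre of its foot, on the table; z up.
- post3: Front post 3 of the tray (posts 0 to 7 run from the tray's +y end to its -y end; post 3 is at tray y = +22 mm): round upright rod on the front end of a divider, 8 mm across, top 34 mm above the table, rigid; 36 mm clear between neighbouring posts. Origin: centre of its foot, on the table; z up.
- post4: Front post 4 of the tray (posts 0 to 7 run from the tray's +y end to its -y end; post 4 is at tray y = -22 mm): round upright rod on the front end of a divider, 8 mm across, top 34 mm above the table, rigid; 36 mm clear between neighbouring posts. Origin: centre of its foot, on the table; z up.
- post5: Front post 5 of the tray (posts 0 to 7 run from the tray's +y end to its -y end; post 5 is at tray y = -66 mm): round upright rod on the front end of a divider, 8 mm across, top 34 mm above the table, rigid; 36 mm clear between neighbouring posts. Origin: centre of its foot, on the table; z up.
- post6: Front post 6 of the tray (posts 0 to 7 run from the tray's +y end to its -y end; post 6 is at tray y = -110 mm): round upright rod on the front end of a divider, 8 mm across, top 34 mm above the table, rigid; 36 mm clear between neighbouring posts. Origin: centre of its foot, on the table; z up.
- post7: Front post 7 of the tray (posts 0 to 7 run from the tray's +y end to its -y end; post 7 is at tray y = -154 mm): round upright rod on the front end of a divider, 8 mm across, top 34 mm above the table, rigid; 36 mm clear between neighbouring posts. Origin: centre of its foot, on the table; z up.
Mind the look-alikes: they are no part of the job. Several things have the shape of the tile; the one meant has the colours described above.

How it is judged (in metres and radians):
On the way, in this order (a step that is already met when the one before it is completed fails the run):
1. a fingertip touches the end post of the tray, counted from the end nearest the open case (((y of case in the frame of tray above 0 m and contact force between the fingers and post0 above 0.2 N) or (y of case in the frame of tray below 0 m and contact force between the fingers and post7 above 0.2 N))).
2. a fingertip touches the second post of the tray, counted from the end nearest the open case (((y of case in the frame of tray above 0 m and contact force between the fingers and post1 above 0.2 N) or (y of case in the frame of tray below 0 m and contact force between the fingers and post6 above 0.2 N))).
3. a fingertip touches the third post of the tray, counted from the end nearest the open case (((y of case in the frame of tray above 0 m and contact force between the fingers and post2 above 0.2 N) or (y of case in the frame of tray below 0 m and contact force between the fingers and post5 above 0.2 N))).
4. a fingertip touches the fourth post of the tray, counted from the end nearest the open case (((y of case in the frame of tray above 0 m and contact force between the fingers and post3 above 0.2 N) or (y of case in the frame of tray below 0 m and contact force between the fingers and post4 above 0.2 N))).
5. then the stray tile is pushed fully home in the third lane from that end (((y of case in the frame of tray above 0 m and y of tile_center in the frame of tray between 0.035 and 0.053 m) or (y of case in the frame of tray below 0 m and y of tile_center in the frame of tray between -0.053 and -0.035 m)) and x of tile_center in the frame of tray between 0.006 and 0.02 m and z of tile_center in the frame of tray below 0.017 m and angle between tile's own z axis and vertical below 0.12 rad and angle between the x axis of tile and the x axis of tray, either way round below 0.25 rad), for 0.1 s.
At the end, for the whole second after the job is handed in: The tile lies flat and at rest in the third lane from the end nearest the open case, its centre within 9 mm of the lane's middle, its long axis within 0.25 rad of the lane, and its front end no more than 6 mm short of the stop (all of step 5 and linear speed of tile below 0.01 m/s); the robot touches nothing.
It fails at once if the tile is lifted off the surface it lies on (height (world z) of tile_center above 0.021 m).
It fails at once if the tile is tipped over (angle between tile's own z axis and vertical above 0.6 rad).
It fails at once if a die is shifted by more than 15 mm (distance of any of die1, die2 from where it was at the start of the episode above 0.015 m).
It fails at once if the tumbler or the ashtray is shifted by more than 15 mm (distance of any of tumbler, ashtray from where it was at the start of the episode above 0.015 m).
It fails at once if the round marker is shifted by more than 15 mm (distance of marker from where it was at the start of the episode above 0.015 m).
It also fails if it takes over 64 s, if anything falls off the work surface, if the arm or the gripper's body presses on something with over 40 N, if the wrist force passes 120 N, or if a joint passes its speed limit or range.

## Working session

There is one attempt and no reset: what is moved stays moved. The work goes in short steps, Python scripts to look and compute and a tool call to move; the robot and the scene stay as the last step left them, time stands still between calls to the robot, and variables do not carry over. Pictures are saved under pics/ and viewed, on a budget of 10 in all, crops included, one or two more only if the job needs it, and the job is handed in when it is done.

Besides the shell and the picture viewer there is one more tool, called after "Emit:" by a JSON object that holds its "op" and its "data", one argument or row to a line. jog_arm: Moves the arm, as the interface text tells. Its arguments: {"type":"object","properties":{"steps":{"type":"array","items":{"type":"number"}},"force":{"type":"number"}},"required":["steps"]}

```bash
mkdir -p pics
python3 - <<'E'
from workcell import env
import cv2
print(env.state())
for n in ("scene","side"):
    p=env.camera_params(n); print(n,p)
    cv2.imwrite(f"pics/{n}0.png",env.grab_frame(n)[:,:,::-1])
E
```

```text
{'time_s': 0.0, 'qpos': array([ 6.79533317e+01,  1.83512605e+01,  8.97047159e+01, -2.21767338e-03,
        7.20417310e+01, -1.14444618e+00]), 'qvel': array([ 0.19486506,  0.04783548,  0.03732572, -0.02722884, -0.11146642,
       -0.03781531]), 'effort': array([-1.98469497e-03, -4.12445247e+01, -2.31977338e+01,  7.24738603e-02,
        4.56759240e-02, -1.47318906e-04]), 'ee_pos': array([204.9618952 , 536.71541996, 213.13552609]), 'ee_rot': array([-1.79902270e+02,  1.56530072e-04,  1.59098464e+02]), 'force': array([ 0.21984641, -0.18089914, -0.16307061]), 'torque': array([ 0.04989001, -0.05324273,  0.02853636]), 'gripper_width': 91.14572543392806}
scene {'fx': 399.2804259184197, 'fy': 399.2804259184197, 'cx': 282.33428805315737, 'cy': 201.06443325903228, 'k1': -0.1024934029191631, 'R': array([[ 0.36562848,  0.93053733, -0.02039848],
       [ 0.55805269, -0.23670566, -0.79532863],
       [-0.74491141,  0.27941137, -0.60583519]]), 't': array([-183.69471459, -240.43567795, 1642.48882003])}
side {'fx': 401.77722824459727, 'fy': 401.77722824459727, 'cx': 278.0684765104878, 'cy': 211.55725808205804, 'k1': -0.07762465205257423, 'R': array([[ 0.79410489, -0.60765253,  0.01248342],
       [-0.45993869, -0.61423955, -0.6412224 ],
       [ 0.39730822,  0.50345624, -0.76725354]]), 't': array([-396.42597716,  251.43025679,  871.143767  ])}
```

View pics/scene0.png

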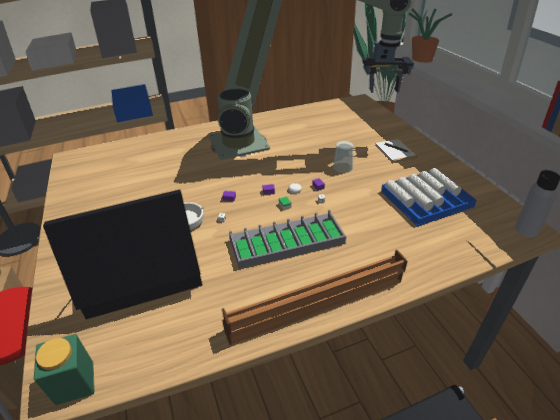

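View pics/side0.png

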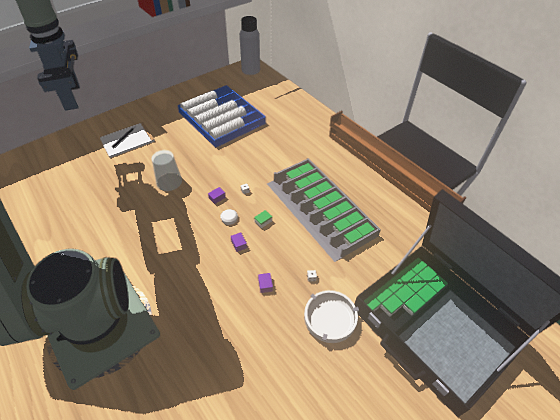

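The case stands at the tray's right (−y) end, so I count from post7: posts 7, 6, 5, 4, then lane y = −44. Candidates for the tile:
- **Green-backed tile:** side (263,218), scene (285,203). This one matches the description.
- **Purple tiles:** side (217,195), (238,241), (265,282).
- **Green tiles in the tray and case:** already put away.

Next I measure.

```bash
cat > h.py <<'E'
import numpy as np, cv2
def ray(p,uv):
    K=np.array([[p['fx'],0,p['cx']],[0,p['fy'],p['cy']],[0,0,1]]);D=np.array([p['k1'],0,0,0.])
    n=cv2.undistortPoints(np.array(uv,float).reshape(-1,1,2),K,D).reshape(-1,2)
    R=np.array(p['R']);return -R.T@np.array(p['t']),np.c_[n,np.ones(len(n))]@R
def cast(p,uv,z):
    c,d=ray(p,uv);return c+d*((z-c[2])/d[:,2])[:,None]
def proj(p,X):
    R=np.array(p['R']);K=np.array([[p['fx'],0,p['cx']],[0,p['fy'],p['cy']],[0,0,1]])
    return cv2.projectPoints(np.array(X,float).reshape(-1,1,3),cv2.Rodrigues(R)[0],np.array(p['t'],float),K,np.array([p['k1'],0,0,0.]))[0].reshape(-1,2)
def blobs(im,lo,hi,amin=15):
    m=cv2.inRange(cv2.cvtColor(im,cv2.COLOR_BGR2HSV),lo,hi)
    n,l,s,c=cv2.connectedComponentsWithStats(m)
    return [(c[i],s[i][4],l==i) for i in range(1,n) if s[i][4]>=amin]
E
python3 - <<'E'
from h import *; from workcell import env
for n in("side","scene"):
    im=cv2.imread(f"pics/{n}0.png");p=env.camera_params(n)
    for nm,lo,hi,z in(("green",(50,120,60),(75,255,255),23),("purple",(125,100,40),(150,255,255),20)):
        for c,a,m in blobs(im,lo,hi):
            q=np.argwhere(m)[:,::-1]; r=cv2.minAreaRect(q.astype(np.float32)); b=cast(p,cv2.boxPoints(r),z)
            print(n,nm,c.round(1),a,cast(p,[c],z)[0].round(0), np.linalg.norm(b-np.roll(b,1,0),axis=1).round(0))
    w=[(c,a) for c,a,m in blobs(im,(0,0,170),(180,60,255),20)]
    for c,a in w:
        X=cast(p,[c],10)[0]
        if 250<X[0]<800 and abs(X[1])<400: print(n,"white",c.round(0),a,X.round(0))
im=cv2.imread("pics/side0.png")[150:300,190:390]
cv2.imwrite("pics/crop1.png",cv2.resize(im,None,fx=4,fy=4,interpolation=cv2.INTER_CUBIC))
E
```

```text
side green [299.3 170.3] 148 [648.  94.  23.] [25. 80. 26. 79.]
side green [308.1 179.7] 165 [644.  50.  23.] [26. 80. 27. 79.]
side green [317.4 189.3] 178 [641.   6.  23.] [25. 84. 26. 83.]
side green [327.1 199.4] 203 [637. -38.  23.] [27. 83. 28. 81.]
side green [337.5 209.7] 224 [635. -82.  23.] [28. 82. 29. 81.]
side green [262.3 216.2] 84 [462.  19.  23.] [26. 42. 26. 41.]
side green [347.8 220.6] 238 [ 631. -125.   23.] [29. 83. 30. 82.]
side green [358.6 232.1] 239 [ 627. -169.   23.] [27. 82. 29. 80.]
side green [419.9 273.1] 402 [ 658. -345.   23.] [ 53. 101.  55.  98.]
side green [409.7 294.7] 1145 [ 595. -368.   23.] [ 74. 163.  77. 155.]
side green [373.4 303.5] 71 [ 512. -333.   23.] [15. 25. 16. 25.]
side purple [215.7 193. ] 113 [409. 165.  20.] [29. 45. 29. 45.]
side purple [237.9 239.6] 143 [370.  -3.  20.] [38. 30. 38. 29.]
side purple [264.9 280.5] 174 [ 355. -138.   20.] [37. 30. 37. 29.]
side white [162. 156.] 197 [363. 400.  10.]
side white [244. 186.] 37 [491. 147.  10.]
side white [228. 215.] 167 [398.  86.  10.]
side white [413. 245.] 56 [ 720. -277.   10.]
[... 441 characters left out ...]
 30.]
scene green [288.  238.2] 188 [639. -36.  23.] [76. 32. 78. 31.]
scene green [273.3 241.5] 189 [636. -79.  23.] [77. 32. 78. 30.]
scene green [258.4 245. ] 190 [ 633. -123.   23.] [75. 31. 76. 29.]
scene green [243.1 248.4] 194 [ 630. -167.   23.] [74. 30. 75. 28.]
scene purple [318.  183.8] 91 [423. 162.  20.] [60. 35. 60. 33.]
scene purple [268.1 188.8] 92 [384.  -4.  20.] [37. 46. 38. 46.]
scene purple [228.6 195.6] 101 [ 368. -138.   20.] [41. 48. 42. 47.]
scene white [295. 187.] 73 [394.  90.  10.]
scene white [321. 196.] 26 [477. 149.  10.]
scene white [193. 204.] 29 [ 351. -256.   10.]
scene white [193. 216.] 144 [ 416. -268.   10.]
scene white [222. 215.] 29 [ 445. -183.   10.]
```

View pics/crop1.png

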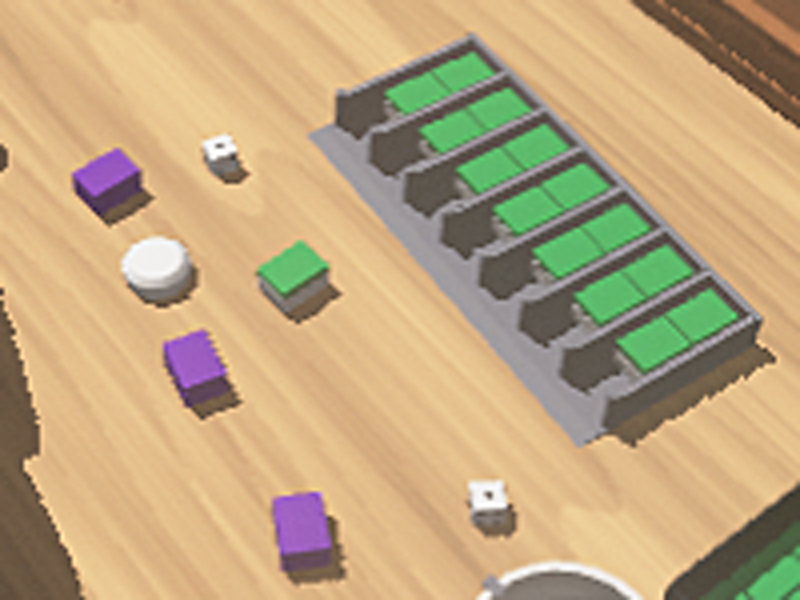

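The crop confirms the choice: the lone green-topped white tile is at side (263,218), and the purple ones are look-alikes. Estimates:
- **Tray:** origin about (566,−31), yaw about −4.5°.
- **Tile:** about (465,19).

I'll move above the area for a close look.

Emit:
{"op": "jog_arm", "data": {
  "steps": [0,-45,-43.5,-5,-16.4,0,-45,-43.5,-5,-16.4,0,-45,-43.5,-5,-16.4,0,-45,-43.5,-5,-16.4,0,-45,-43.5,-5,-16.4,0,-45,-43.5,-5,-16.4,0,-45,-43.5,-5,-16.4,0,-45,-43.5,-5,-16.4,0,-45,-43.5,-5,-16.4,0,-45,-43.5,-5,-16.4,0,-45,-43.5,-5,-16.4,0,-45,-43.5,-5,-16.4,0,-45,-43.5,-5,-16.4,0,-45,-43.5,-5,-16.4,0,-45,-43.5,-5,-16.4,0,-45,-43.5,-5,-16.4,0,-45,-43.5,-5,-16.4,0,-45,-43.5,-5,-16.4,0,-45,-43.5,-5,-16.4]
}}

```text
time_s: 2.0
ee_pos: [470.1, -29.1, 264.0]
ee_rot: [180.0, 0.0, 175.6]
force: [-0.3, -0.1, 0.9]
gripper_width: 90.8
```

Run:
```python
from h import *; from workcell import env
import pickle
s=env.state();p=env.camera_params("wrist");im=env.grab_frame("wrist")[:,:,::-1].copy();cv2.imwrite("pics/w1.png",im)
pickle.dump(p,open("w1.pkl","wb"))
print(s['ee_pos'],s['ee_rot'],p)
for c,a,m in blobs(im,(50,120,60),(75,255,255),100):
    q=np.argwhere(m)[:,::-1]; r=cv2.minAreaRect(q.astype(np.float32)); b=cast(p,cv2.boxPoints(r),22)
    e=b-np.roll(b,1,0);L=np.linalg.norm(e,axis=1);k=L.argmax()
    print(c.round(1),a,cast(p,[c],23)[0].round(1),L.round(0),np.degrees(np.arctan2(e[k,1],e[k,0])).round(1))
```

```text
[470.1360165  -29.08291532 264.03356639] [1.79993377e+02 7.88446411e-03 1.75570455e+02] {'fx': 325.5022795239868, 'fy': 325.5022795239868, 'cx': 281.3454685504523, 'cy': 211.65833357715698, 'k1': -0.031857321850962475, 'R': array([[ 7.74748478e-02,  9.96994278e-01, -2.38173157e-04],
       [ 9.59924241e-01, -7.45296530e-02,  2.70168064e-01],
       [ 2.69338264e-01, -2.11598579e-02, -9.62813149e-01]]), 't': array([  -7.64736102, -498.32353635,  312.62521285])}
[319.3 174.9] 662 [465.4  20.2  23. ] [39. 28. 39. 29.] -177.5
[ 54.1 227.7] 120 [ 508.8 -341.3   23. ] [36.  8. 36.  8.] -177.8
[ 46.3 248.8] 197 [ 538.3 -360.9   23. ] [17. 29. 17. 29.] -94.0
[222.1 279.4] 207 [ 602.1 -122.5   23. ] [14. 28. 14. 28.] -94.3
[253.2 279.5] 210 [605.6 -78.9  23. ] [14. 29. 14. 30.] -94.4
[285.  279.5] 209 [608.9 -34.4  23. ] [14. 28. 14. 28.] -94.4
[316.  279.5] 207 [612.3   8.9  23. ] [14. 28. 14. 28.] -94.5
[347.6 279.3] 209 [615.6  53.   23. ] [16. 29. 16. 30.] -94.6
[195.5 319.3] 201 [ 663.3 -169.7   23. ] [17. 29. 17. 30.] -94.0
[224.3 319. ] 222 [ 665.8 -127.5   23. ] [17. 29. 17. 29.] -94.2
[254.5 319.4] 204 [669.8 -83.6  23. ] [17. 29. 17. 29.] -94.3
[284.7 319.4] 202 [673.2 -39.7  23. ] [15. 29. 15. 29.] -94.5
[315.2 319.2] 218 [676.3   4.6  23. ] [17. 29. 17. 29.] -94.6
[345.2 319. ] 225 [679.5  48.2  23. ] [17. 29. 17. 29.] -94.7
[370.9 319.5] 124 [683.5  85.7  23. ] [17. 19. 17. 19.] -94.8
```

View pics/w1.png

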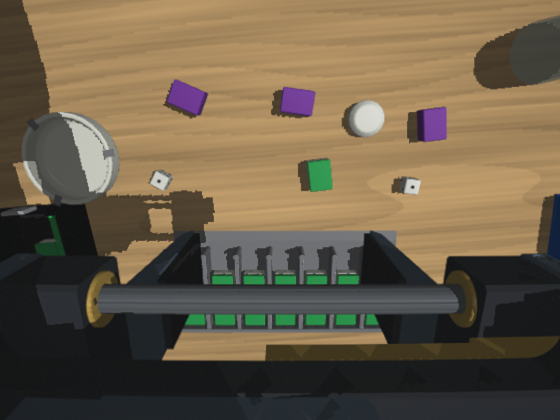

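The wrist view shows the tile at (319,175), dice at (160,180) and (411,186), marker at (366,118), the tray lip at row ~232, and the case edge at far left (~75,207). I'll check the lip and the case clearance.

Run:
```python
from h import *; import pickle
p=pickle.load(open("w1.pkl","rb")); im=cv2.imread("pics/w1.png")
for u in (260,300,340):
    col=im[205:250,u].astype(int); sat=col.max(1)-col.min(1); v=205+np.where(sat<25)[0][0]; print(u,v,cast(p,[(u,v-.5)],0)[0].round(1))
print("case",cast(p,[(62,206),(75,206),(85,240),(100,258)],60).round(0))
print("dice/marker",cast(p,[(160,180),(411,185)],20).round(0),cast(p,[(365,117)],18).round(0))
o=np.array([566,-31.]);t=np.radians(-4.4);ex=np.array([np.cos(t),np.sin(t)]);ey=np.array([-ex[1],ex[0]])
for i in range(4,8): print(i,(o+ey*(154-44*i)).round(1))
from workcell import env
s=env.camera_params("side"); print("strut",cast(s,[(390,275),(358,300),(385,283)],60).round(0))
```

```text
260 231 [541.8 -64.7   0. ]
300 231 [546.2  -8.3   0. ]
340 231 [550.6  48.1   0. ]
case [[ 472. -295.   60.]
 [ 473. -279.   60.]
 [ 517. -278.   60.]
 [ 543. -264.   60.]]
dice/marker [[ 456. -186.   20.]
 [ 488.  139.   20.]] [[398.  81.  18.]]
4 [564.3 -52.9]
5 [560.9 -96.8]
6 [ 557.6 -140.7]
7 [ 554.2 -184.5]
strut [[ 574. -315.   60.]
 [ 472. -315.   60.]
 [ 550. -322.   60.]]
```

Lip and tiles put the tray origin at about (568,−31), yaw −4.4°. I'll turn the tool 90° so the gripper body stays clear of the case, shut the fingers, and descend in front of post7.

Emit:
{"op": "jog_arm", "data": {
  "steps": [1,-5.3,-14.4,0,90,1,-5.3,-14.4,0,90,1,-5.3,-14.4,0,90,1,-5.3,-14.4,0,90,1,-5.3,-14.4,0,90,1,-5.3,-14.4,0,90,1,-5.3,-14.4,0,90,1,-5.3,-14.4,0,90,1,-5.3,-14.4,0,90,1,-5.3,-14.4,0,90,1,-5.3,-14.4,0,90,1,-5.3,-14.4,18,90,1,-5.3,-14.4,18,90,1,-5.3,-14.4,18,90,1,-5.3,-14.4,18,90,1,-5.3,-14.4,22,90,1,-5.3,-14.4,24.4,90,1,-5.3,-14.4,24.4,90,1,-5.3,-14.4,24.4,90],
  "force": 20
}}

```text
time_s: 3.95
ee_pos: [512.3, -177.5, 20.3]
ee_rot: [180.0, 0.0, 85.5]
force: [0.9, -0.3, 0.7]
gripper_width: 0.5
```

Run:
```python
from h import *; from workcell import env
import pickle
p=env.camera_params("wrist");pickle.dump(p,open("w2.pkl","wb"));cv2.imwrite("pics/w2.png",env.grab_frame("wrist")[:,:,::-1])
im=env.grab_frame("side")[:,:,::-1][150:300,190:390]
a=cv2.resize(im,None,fx=3,fy=3,interpolation=cv2.INTER_CUBIC)
cv2.imwrite("pics/s2.png",a)
```

```text
(no output)
```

View pics/s2.png

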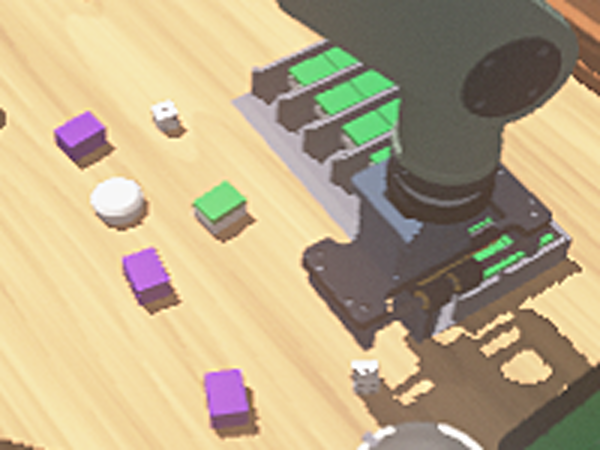

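The side crop shows the hand in front of the right end, with the die at (365,372) untouched. I advance carefully.

Emit:
{"op": "jog_arm", "data": {
  "steps": [1,0,1,0,0,1,0,1.8,0,0,1,0,2,0,0,1,0,2.2,0,0,1,0,2.4,0,0,1,0,2.6,0,0]
}}

```text
time_s: 4.65
ee_pos: [537.7, -179.4, 19.8]
ee_rot: [-180.0, -0.0, 85.5]
force: [-0.1, -0.0, 0.0]
gripper_width: 1.0
```

Emit:
{"op": "jog_arm", "data": {
  "steps": [1,0,0.2,0,0,1,0,0.3,0,0,1,0,0.3,0,0]
}}

```text
time_s: 4.95
ee_pos: [540.9, -179.7, 19.9]
ee_rot: [180.0, -0.0, 85.5]
force: [-0.7, 0.1, -0.6]
gripper_width: 0.5
```

Emit:
{"op": "jog_arm", "data": {
  "steps": [1,0,0.2,0,0,1,0,0.4,0,0,1,0,0.4,0,0]
}}

```text
time_s: 5.25
ee_pos: [544.2, -180.0, 19.8]
ee_rot: [-179.9, -0.0, 85.5]
force: [-1.6, -0.6, 0.4]
gripper_width: 0.7
```

Emit:
{"op": "jog_arm", "data": {
  "steps": [1,0,0.2,0,0,1,0,0.4,0,0,1,0,0.4,0,0]
}}

```text
time_s: 5.55
ee_pos: [544.5, -179.9, 19.7]
ee_rot: [-179.5, -0.0, 85.5]
force: [-9.6, -0.5, 7.5]
gripper_width: 0.5
```

Post7 contact at ~10 N. Now retreat, shift 44 mm, and touch post6; then repeat.

Emit:
{"op": "jog_arm", "data": {
  "steps": [1,0,-1.5,0,0,1,2.2,-1.5,0,0,1,4.4,-1.5,0,0,1,4.4,-1.2,0,0,1,4.4,-0.6,0,0,1,4.4,-0.3,0,0,1,4.4,0,0,0,1,4.4,0,0,0]
}}

```text
time_s: 6.35
ee_pos: [547.8, -136.2, 19.7]
ee_rot: [-179.4, -0.1, 85.5]
force: [-10.4, 2.5, 10.8]
gripper_width: 0.5
```

Emit:
{"op": "jog_arm", "data": {
  "steps": [1,0,-1.5,0,0,1,2.2,-1.5,0,0,1,4.4,-1.5,0,0,1,4.4,-1.2,0,0,1,4.4,-0.6,0,0,1,4.4,-0.3,0,0,1,4.4,0,0,0,1,4.4,0,0,0]
}}

```text
time_s: 7.15
ee_pos: [551.1, -93.0, 19.7]
ee_rot: [-179.4, -0.0, 85.4]
force: [-10.9, 1.3, 11.6]
gripper_width: 0.9
```

Emit:
{"op": "jog_arm", "data": {
  "steps": [1,0,-1.5,0,0,1,2.2,-1.5,0,0,1,4.4,-1.5,0,0,1,4.4,-1.2,0,0,1,4.4,-0.6,0,0,1,4.4,-0.3,0,0,1,4.4,0,0,0,1,4.4,0,0,0]
}}

```text
time_s: 7.95
ee_pos: [554.4, -49.2, 19.7]
ee_rot: [-179.3, -0.0, 85.4]
force: [-11.3, 2.0, 10.6]
gripper_width: 0.5
```

All four posts touched in order, ~10 N each. Now lift, go above the tile, turn back and open.

Emit:
{"op": "jog_arm", "data": {
  "steps": [1,0,-2.5,0,0,1,0,-3,-5,0,1,0,-3,-10,0,0,6.2,-9.9,-12,-97,0,6.2,-9.9,-12,-97,0,6.2,-9.9,-12,-97,0,6.2,-9.9,-12,-97,0,6.2,-9.9,-12,-97,0,6.2,-9.9,-12,-97,0,6.2,-9.9,-12,-97,0,6.2,-9.9,-12,-97,0,6.2,-9.9,-12,-97,0,6.2,-9.9,-12,-97,0,6.2,-9.9,-12,-97,0,6.2,-9.9,-12,-97,0,6.2,-9.9,-12,-97,0,6.2,-9.9,-12,-97]
}}

```text
time_s: 9.65
ee_pos: [465.9, 20.1, 140.0]
ee_rot: [-180.0, 0.0, -177.6]
force: [-0.4, 0.2, -0.8]
gripper_width: 90.9
```

Run:
```python
from h import *; from workcell import env
s=env.state();p=env.camera_params("wrist");im=env.grab_frame("wrist")[:,:,::-1].copy();cv2.imwrite("pics/w3.png",im)
print(s['ee_pos'],s['ee_rot'])
for c,a,m in blobs(im,(50,120,60),(75,255,255),600):
    q=np.argwhere(m)[:,::-1]; r=cv2.minAreaRect(q.astype(np.float32)); b=cast(p,cv2.boxPoints(r),22)
    e=b-np.roll(b,1,0);L=np.linalg.norm(e,axis=1);k=L.argmax()
    print(c.round(1),a,cast(p,[c],22)[0].round(1),L.round(0),np.degrees(np.arctan2(e[k,1],e[k,0])).round(1))
```

```text
[465.91572104  20.14353585 140.04374969] [-1.79993738e+02  4.33096377e-02 -1.77617415e+02]
[281.8 204.8] 1277 [465.1  20.7  22. ] [38. 28. 38. 29.] -178.4
[183.2 345.8] 729 [622.9 -77.   22. ] [43. 30. 43. 31.] 176.4
[222.  344.9] 882 [619.7 -35.9  22. ] [31. 40. 30. 40.] 175.6
```

View pics/w3.png

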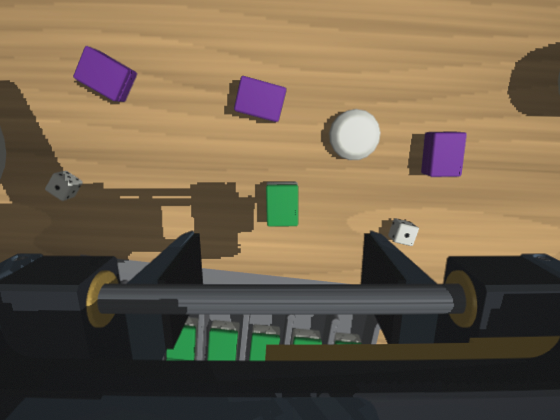

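The tile is right under the hand, between the fingers at (282,205), yaw ≈2° and aligned with the tool. I descend and close lightly.

Emit:
{"op": "jog_arm", "data": {
  "steps": [0,0,0,4,0,0,0,0,8,0,0,0,0,11,0,0,0,0,13,0,0,0,0,13.5,0,0,0,0,13.5,0,0.6,0,0,13.5,0,0.6,0,0,13.5,0,0.6,0,0,13.5,0,0.6,0,0,13.5,0,0.6,0,0,13.5,0,0.75,0,0,13.5,0,0.75,0,0,13.5,0,0.75,0,0,13.5,0,0.75,0,0,13.5,0,0.75,0,0,13.5,0],
  "force": 3
}}

```text
time_s: 11.3
ee_pos: [465.3, 20.8, 4.9]
ee_rot: [180.0, -0.0, -177.5]
force: [0.5, -0.0, 0.6]
gripper_width: 30.2
```

Gripped at 30.2 mm. I slide it along the table to before the lane at tray (−55,−44), turning it to the tray's yaw.

Emit:
{"op": "jog_arm", "data": {
  "steps": [0.75,-0.4,-0.9,0,0.7,0.75,-0.8,-1.9,0,1.4,0.75,-1.2,-2.8,0,2.1,0.75,-1.7,-3.8,0,2.7,0.75,-2.1,-4.7,0,3.4,0.75,-2.5,-5.6,0,4.1,0.75,-2.9,-6.6,0,4.8,0.75,-3.3,-7.5,0,5.5,0.75,-3.7,-8.4,0,6.2,0.75,-4.2,-9.4,0,6.9,0.75,-4.2,-9.4,0,6.9,0.75,-4.2,-9.4,0,6.9]
}}

```text
time_s: 12.5
ee_pos: [511.6, -71.6, 4.9]
ee_rot: [180.0, 0.0, 175.6]
force: [0.0, 0.1, 0.4]
gripper_width: 29.8
```

Run:
```python
from h import *; from workcell import env
s=env.state();print(s['ee_pos'],s['ee_rot'],s['force'],s['gripper_width'])
p=env.camera_params("side");im=env.grab_frame("side")[:,:,::-1].copy();cv2.imwrite("pics/s4.png",im)
w=env.grab_frame("wrist")[:,:,::-1].copy();cv2.imwrite("pics/w4.png",w)
```

```text
[511.59834226 -71.56188969   4.91942082] [1.79999310e+02 2.14277816e-02 1.75572081e+02] [0.01911864 0.06370346 0.38348431] 29.821145780294625
```

View pics/w4.png

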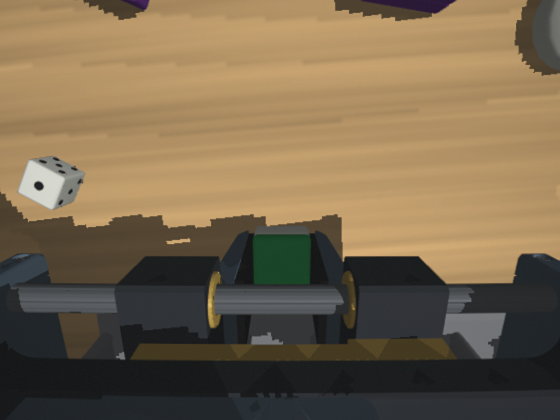

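The tile is held between the fingers at (282,255), at about tray y −44. I release, rise, and measure tile against lane.

Emit:
{"op": "jog_arm", "data": {
  "steps": [0,0,0,0,0,0,0,0,0,0,0,0,0,0,0,0,0,0,0,0,0,0,0,0,0,0,0,0,-3,0,0,0,0,-8,0,0,2,0,-13,0,0,4,0,-17,0,0,4,0,-17,0,0,4,0,-17,0]
}}

```text
time_s: 13.7
ee_pos: [471.6, -68.2, 175.9]
ee_rot: [-180.0, 0.2, 175.6]
force: [-0.0, 0.3, -0.8]
gripper_width: 91.1
```

Run:
```python
from h import *; from workcell import env
s=env.state();p=env.camera_params("wrist");im=env.grab_frame("wrist")[:,:,::-1].copy();cv2.imwrite("pics/w5.png",im)
print(s['ee_pos'],s['ee_rot'])
t=np.radians(-4.35);ex=np.array([np.cos(t),np.sin(t)]);ey=np.array([-ex[1],ex[0]]);o=np.array([569,-31.4])
for c,a,m in blobs(im,(50,120,50),(75,255,255),300):
    q=np.argwhere(m)[:,::-1]; r=cv2.minAreaRect(q.astype(np.float32)); b=cast(p,cv2.boxPoints(r),22)
    e=b-np.roll(b,1,0);L=np.linalg.norm(e,axis=1);k=L.argmax();X=cast(p,[c],22)[0]
    print(c.round(1),a,X.round(1),((X[:2]-o)@np.c_[ex,ey]).round(1),L.round(0),np.degrees(np.arctan2(e[k,1],e[k,0])).round(1))
```

```text
[471.64206705 -68.23266194 175.87839078] [-1.79990973e+02  1.63869658e-01  1.75593468e+02]
[281.2 232.9] 927 [511.  -71.2  22. ] [-54.8 -44.1] [38. 27. 38. 28.] 174.9
[206.1 336.9] 1210 [ 633.3 -169.2   22. ] [  74.6 -132.5] [66. 30. 66. 32.] 174.4
[243.5 337.1] 1175 [ 636.8 -125.4   22. ] [ 74.7 -88.6] [64. 30. 64. 31.] 172.9
[281.2 329.4] 758 [629.5 -80.4  22. ] [ 64.1 -44.3] [39. 29. 39. 30.] 174.9
[319.4 329.1] 779 [632.6 -36.1  22. ] [63.8  0.1] [41. 29. 41. 30.] -1.8
[357.  328.7] 792 [635.7   7.7  22. ] [63.5 44. ] [41. 31. 41. 32.] 0.2
```

View pics/w5.png

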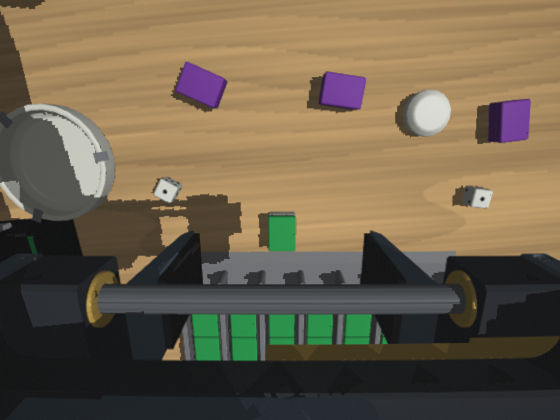

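The tile is at tray (−54.8,−44.1), in line with the lane's tiles (y −44.3), and the dice and marker are unchanged. I narrow the fingers, drop behind the tile, and push.

Emit:
{"op": "jog_arm", "data": {
  "steps": [0.89,1.5,0,0,0,0.89,1.5,0,4,0,0.89,1.5,0,8,0,0.89,1.5,0,12,0,0.89,1.5,0,15,0,0.89,1.5,0,16.8,0,0.89,1.5,0,16.8,0,0.89,0.6,0,16.8,0,0.89,0,0,16.8,0,0.89,-0.6,0,16.8,0,0.89,-1.2,0,16.8,0,0.89,-1.8,0,16.8,0,0.89,-2.4,0,16.8,0,0.89,-2.4,0,16.8,0],
  "force": 20
}}

```text
time_s: 15.15
ee_pos: [496.8, -70.2, 7.2]
ee_rot: [-180.0, 0.1, 175.6]
force: [0.3, 0.0, -0.3]
gripper_width: 9.8
```

Emit:
{"op": "jog_arm", "data": {
  "steps": [0.89,-0.5,0,0,0,0.89,-1,0,0,0,0.89,-1.5,0,0,0,0.89,-2,0,0,0,0.89,-2.5,0,0,0,0.89,-3,0,0,0,0.89,-3.5,0,0,0,0.89,-4,0,0,0,0.89,-4.2,0,0,0,0.89,-4.2,0,0,0]
}}

```text
time_s: 16.15
ee_pos: [537.8, -73.3, 6.9]
ee_rot: [180.0, 0.0, 175.6]
force: [-0.3, -0.7, -0.3]
gripper_width: 10.2
```

Run:
```python
from h import *; from workcell import env
im=env.grab_frame("side")[:,:,::-1][150:270,240:400]
cv2.imwrite("pics/s6.png",cv2.resize(im,None,fx=4,fy=4,interpolation=cv2.INTER_CUBIC))
```

```text
(no output)
```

View pics/s6.png

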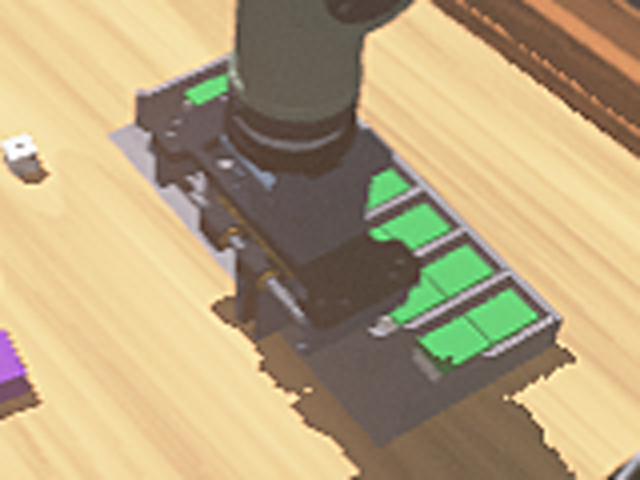

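The hand is at the tray, with the tile hidden under it. I keep going in small steps and watch the force.

Emit:
{"op": "jog_arm", "data": {
  "steps": [0.89,-0.1,0,0,0,0.89,-0.2,0,0,0,0.89,-0.3,0,0,0,0.89,-0.3,0,0,0]
}}

```text
time_s: 16.6
ee_pos: [540.4, -73.5, 7.0]
ee_rot: [180.0, 0.0, 175.6]
force: [-1.0, 0.9, -0.2]
gripper_width: 10.2
```

Emit:
{"op": "jog_arm", "data": {
  "steps": [0.89,-0.1,0,0,0,0.89,-0.2,0,0,0,0.89,-0.2,0,0,0]
}}

```text
time_s: 16.9
ee_pos: [540.4, -73.5, 6.8]
ee_rot: [180.0, -0.2, 175.6]
force: [-4.5, 0.4, 3.3]
gripper_width: 10.1
```

It stopped with 4.5 N, near the expected home position. One more small press, then withdraw and look.

Emit:
{"op": "jog_arm", "data": {
  "steps": [0.89,-0.2,0,0,0,0.89,-0.2,0,0,0]
}}

```text
time_s: 17.1
ee_pos: [540.4, -73.4, 6.6]
ee_rot: [180.0, -0.5, 175.6]
force: [-9.3, -0.2, 6.5]
gripper_width: 10.0
```

Emit:
{"op": "jog_arm", "data": {
  "steps": [0.89,1,0,0,0,0.89,3,0,0,0,0.89,4,0,-4,0,0.89,6,0,-8,0,0.89,8,0,-12,0,0.89,8,0,-17,0,0.89,8,0,-20,0,0.89,8,0,-20,0,0.89,8,0,-20,0]
}}

```text
time_s: 18.0
ee_pos: [464.7, -67.7, 207.2]
ee_rot: [-180.0, 0.1, 175.6]
force: [0.1, -0.4, -0.2]
gripper_width: 10.5
```

Run:
```python
from h import *; from workcell import env
t=np.radians(-4.35);ex=np.array([np.cos(t),np.sin(t)]);ey=np.array([-ex[1],ex[0]]);o=np.array([569,-31.4])
print(env.state()['force'])
for n in("scene","side"):
    p=env.camera_params(n);im=env.grab_frame(n)[:,:,::-1].copy();cv2.imwrite(f"pics/{n}7.png",im)
    for c,a,m in blobs(im,(50,120,50),(75,255,255),40):
        X=cast(p,[c],24)[0];r=cv2.minAreaRect(np.argwhere(m)[:,::-1].astype(np.float32));b=cast(p,cv2.boxPoints(r),24)
        print(n,c.round(1),a,((X[:2]-o)@np.c_[ex,ey]).round(1),np.linalg.norm(b-np.roll(b,1,0),axis=1).round(0))
cv2.imwrite("pics/s7c.png",cv2.resize(im[150:300,190:390],None,fx=4,fy=4,interpolation=cv2.INTER_CUBIC))
```

```text
[ 0.10937216 -0.36637935 -0.24778809]
scene [330.9 228.4] 167 [ 70.9 133.1] [81. 33. 82. 31.]
scene [317.  231.6] 173 [71.2 89.4] [78. 32. 80. 30.]
scene [271.6 237.7] 271 [ 54.5 -43.2] [115.  33. 117.  30.]
scene [302.7 234.8] 178 [71.  45.2] [77. 31. 78. 30.]
scene [288.  238.1] 188 [70.8  0.8] [76. 32. 78. 31.]
scene [258.4 245. ] 191 [ 71.8 -87. ] [75. 31. 76. 29.]
scene [243.2 248.4] 193 [  72.  -130.9] [74. 29. 75. 28.]
side [317.4 189.2] 192 [68.1 42.4] [26. 84. 27. 83.]
side [327.  199.2] 217 [68.  -1.5] [28. 84. 29. 82.]
side [331.6 212.7] 346 [ 49.  -45.8] [ 28. 122.  29. 120.]
side [347.8 220.7] 245 [ 68.1 -89.8] [29. 83. 30. 82.]
side [358.7 232. ] 249 [  68.2 -133.4] [28. 83. 29. 81.]
side [419.6 273.2] 414 [ 111.4 -306.1] [ 53. 104.  55. 100.]
side [415.7 293.1] 899 [  65.2 -339. ] [ 76. 133.  78. 126.]
```

View pics/s7c.png

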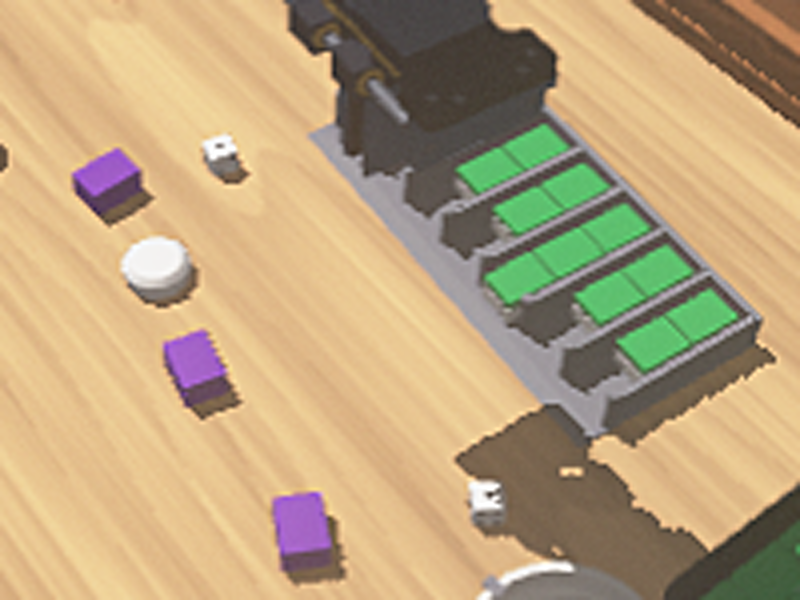

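The stray tile sits flush in the third lane from the case end, forming a contiguous ~120 mm row at crop (515,275). Its y is centred to within 2 mm, nothing else has moved, and the hand is clear.

```bash
python3 -c "
from workcell import env
print(env.job_done())"
```

```text
the job is handed in; nothing more can be done
None
```

The stray tile is fully home in the third lane from the case end, and I've handed the job in; no verdict was reported.

- **Counting:** the case stands at the tray's right (−y) end. I touched posts 7, 6, 5 and 4 in turn from the front, at about 10 N each.
- **Moving the tile:** I held it lightly (3 N) and slid it flat along the table to before the lane, turning it to match the tray. Then I released it and pushed it in from behind until it stopped, with about 9 N at the last press. The hand then backed off and rose to about 207 mm.
- **Last checks:** the three tiles in that lane form one unbroken row, measured at 115–122 mm against 120 mm expected. The row sits within 2 mm of the lane's middle in both views. The dice in view, the marker and the visible ashtray rim look unmoved; the tumbler was not in that last crop and was never approached. The force on the tool read about zero.
- **Disagreement:** the scene and side views differ by 3–5 mm on depth along the lane, for the other lanes' tiles too. I put that down to calibration, and relied on the unbroken row and the hard stop instead.

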